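# Complete the set of bun feet and call for collection

## Task

Complete the set of chair feet: gently set the two wooden feet that stand on the bench upright into the two empty wells of the plywood carrier, one per well, fully down on the well floor, and leave the two feet already in it where they are. Only when both are in and released, press the wide palm push button fully down and let it come back up, to call for collection. Do not press the small button, and leave the mug, hammer and spool alone.

Things in the scene. Friction and masses are not known exactly. Their poses are not given: they have to be found in the camera images.
- carrier: fixed square plywood carrier, 190 x 190 mm, 26 mm high, with four round wells in a 2 x 2 pattern at 90 mm pitch; origin at the centre of its underside on the bench, x and y along its edges, z up
- carrier_hole0 (a point): centre of the mouth (26 mm above the bench, level with the carrier's top) of well 0: 69 mm in diameter, 18 mm deep, so its flat floor lies 8 mm above the bench; it is empty or holds one foot already (which two are empty varies; a thin grey felt disc, flush, shows on the floor of an empty well)
- carrier_hole1 (a point): centre of the mouth (26 mm above the bench, level with the carrier's top) of well 1: 69 mm in diameter, 18 mm deep, so its flat floor lies 8 mm above the bench; it is empty or holds one foot already (which two are empty varies; a thin grey felt disc, flush, shows on the floor of an empty well)
- carrier_hole2 (a point): centre of the mouth (26 mm above the bench, level with the carrier's top) of well 2: 69 mm in diameter, 18 mm deep, so its flat floor lies 8 mm above the bench; it is empty or holds one foot already (which two are empty varies; a thin grey felt disc, flush, shows on the floor of an empty well)
- carrier_hole3 (a point): centre of the mouth (26 mm above the bench, level with the carrier's top) of well 3: 69 mm in diameter, 18 mm deep, so its flat floor lies 8 mm above the bench; it is empty or holds one foot already (which two are empty varies; a thin grey felt disc, flush, shows on the floor of an empty well)
- foot_a: turned plain wooden bun foot, 85 mm tall, 130 g: bulb of 60 mm greatest diameter (at 22 mm height) on a flat base 40 mm across; from 46 mm height to the top a plain upright cylindrical shank 36 mm in diameter; origin at the centre of its underside, z up its axis. It stands on the bench on the left and is to be put in an empty well, either of them
- foot_b: turned plain wooden bun foot, 85 mm tall, 130 g: bulb of 60 mm greatest diameter (at 22 mm height) on a flat base 40 mm across; from 46 mm height to the top a plain upright cylindrical shank 36 mm in diameter; origin at the centre of its underside, z up its axis. It stands on the bench on the left, farther from the robot than foot_a, and is to be put in the other empty well
- stayed0: turned plain wooden bun foot, 85 mm tall, 130 g: bulb of 60 mm greatest diameter (at 22 mm height) on a flat base 40 mm across; from 46 mm height to the top a plain upright cylindrical shank 36 mm in diameter; origin at the centre of its underside, z up its axis. It already stands in a well and stays there
- stayed1: turned plain wooden bun foot, 85 mm tall, 130 g: bulb of 60 mm greatest diameter (at 22 mm height) on a flat base 40 mm across; from 46 mm height to the top a plain upright cylindrical shank 36 mm in diameter; origin at the centre of its underside, z up its axis. It already stands in a well and stays there
- call_top (a point): centre of the top of the wide palm push button, a black flat disc 60 mm in diameter, 64 mm above the bench when up, on a fixed grey box 100 x 100 x 40 mm that stands on the right; z up, pressed straight down
- call (a joint): travel of the wide palm button in m: 0 up, 0.008 fully down; a spring (5 N at full travel) brings it back up
- lamp_top (a point): centre of the top of the small push button (work-lamp switch, not to be pressed), a black disc 28 mm in diameter, 62 mm above the bench, on an equal grey box; which of the two boxes is the nearer one varies
- lamp (a joint): travel of the small button in m: 0 up, 0.006 fully down
- mug: white mug, 82 mm in diameter, 95 mm tall, with a handle, standing beyond the carrier on the right; origin at the centre of its underside; leave it alone
- hammer: hammer 260 mm long, lying beyond the carrier; origin on the underside near its middle; leave it alone
- spool: empty wooden thread spool, 60 mm in diameter, 80 mm tall, standing at the far left; origin at the centre of its underside; leave it alone
Things that resemble listed ones, but are neither listed nor needed, are in the scene too. Leave any pink look-alike of the stayed1 alone. What is shaped like the foot_a but pink is not meant.

How it is judged:
On the way, in this order (a step that is already met when the one before it is completed fails the run):
1. both loose feet stand in wells, released (height (world z) of foot_a between 0.004 and 0.012 m and angle between each of foot_a, foot_b's own z axis and vertical below 0.12 rad and (horizontal distance between foot_a and carrier_hole0 below 0.009 m or horizontal distance between foot_a and carrier_hole1 below 0.009 m or horizontal distance between foot_a and carrier_hole2 below 0.009 m or horizontal distance between foot_a and carrier_hole3 below 0.009 m) and height (world z) of foot_b between 0.004 and 0.012 m and (horizontal distance between foot_b and carrier_hole0 below 0.009 m or horizontal distance between foot_b and carrier_hole1 below 0.009 m or horizontal distance between foot_b and carrier_hole2 below 0.009 m or horizontal distance between foot_b and carrier_hole3 below 0.009 m) and contact force between each of foot_a, foot_b and the fingers below 0.2 N), for 0.2 s.
2. the wide button is pressed fully down (value of joint call above 0.0068 m), for 0.05 s.
3. the wide button is let up again (value of joint call below 0.0015 m), for 0.2 s.
At the end, for the whole second after the job is handed in: All four feet stand at rest upright (within 0.12 rad) on the well floors (underside 4 to 12 mm above the bench), each within 9 mm of the centre of a well of its own, and both buttons are up (call within 1.5 mm, lamp within 2 mm) (height (world z) of foot_a between 0.004 and 0.012 m and angle between each of foot_a, foot_b, stayed0, stayed1's own z axis and vertical below 0.12 rad and (horizontal distance between foot_a and carrier_hole0 below 0.009 m or horizontal distance between foot_a and carrier_hole1 below 0.009 m or horizontal distance between foot_a and carrier_hole2 below 0.009 m or horizontal distance between foot_a and carrier_hole3 below 0.009 m) and height (world z) of foot_b between 0.004 and 0.012 m and (horizontal distance between foot_b and carrier_hole0 below 0.009 m or horizontal distance between foot_b and carrier_hole1 below 0.009 m or horizontal distance between foot_b and carrier_hole2 below 0.009 m or horizontal distance between foot_b and carrier_hole3 below 0.009 m) and height (world z) of stayed0 between 0.004 and 0.012 m and (horizontal distance between stayed0 and carrier_hole0 below 0.009 m or horizontal distance between stayed0 and carrier_hole1 below 0.009 m or horizontal distance between stayed0 and carrier_hole2 below 0.009 m or horizontal distance between stayed0 and carrier_hole3 below 0.009 m) and height (world z) of stayed1 between 0.004 and 0.012 m and (horizontal distance between stayed1 and carrier_hole0 below 0.009 m or horizontal distance between stayed1 and carrier_hole1 below 0.009 m or horizontal distance between stayed1 and carrier_hole2 below 0.009 m or horizontal distance between stayed1 and carrier_hole3 below 0.009 m) and linear speed of each of foot_a, foot_b, stayed0, stayed1 below 0.02 m/s and value of joint call below 0.0015 m and value of joint lamp below 0.002 m); the robot touches nothing.
It fails at once if the wide button is pressed (more than 4 mm) before both feet are in and released (value of joint call above 0.004 m and not (height (world z) of foot_a between 0.004 and 0.012 m and angle between each of foot_a, foot_b's own z axis and vertical below 0.12 rad and (horizontal distance between foot_a and carrier_hole0 below 0.009 m or horizontal distance between foot_a and carrier_hole1 below 0.009 m or horizontal distance between foot_a and carrier_hole2 below 0.009 m or horizontal distance between foot_a and carrier_hole3 below 0.009 m) and height (world z) of foot_b between 0.004 and 0.012 m and (horizontal distance between foot_b and carrier_hole0 below 0.009 m or horizontal distance between foot_b and carrier_hole1 below 0.009 m or horizontal distance between foot_b and carrier_hole2 below 0.009 m or horizontal distance between foot_b and carrier_hole3 below 0.009 m) and contact force between each of foot_a, foot_b and the fingers below 0.2 N)).
It fails at once if the small button is pressed (more than 3 mm) (value of joint lamp above 0.003 m).
It fails at once if a foot is dropped (touches nothing with its underside more than 22 mm above the bench) or banged onto the carrier (over 60 N) ((height (world z) of foot_a above 0.022 m and contact force between foot_a and anything else below 0.05 N) or (height (world z) of foot_b above 0.022 m and contact force between foot_b and anything else below 0.05 N) or contact force between any of foot_a, foot_b and carrier above 60 N).
It fails at once if a foot already in the carrier is lifted out or moved more than 12 mm (distance of any of stayed0, stayed1 from where it was at the start of the episode above 0.012 m).
It fails at once if the mug, hammer or spool is moved more than 20 mm (distance of any of mug, hammer, spool from where it was at the start of the episode above 0.02 m).
It also fails if it takes over 58 s, if anything falls off the work surface, if the arm or the gripper's body presses on something with over 40 N, if the wrist force passes 120 N, or if a joint passes its speed limit or range.

## Robot

A 7-joint arm with a two-finger parallel gripper is mounted at the origin on the work surface. World frame = base frame: x ahead of the robot, y to its left, z up, the work surface at z = 0. Lengths are in m, angles in rad, forces in N, time in s.
With the tool pointing down it reaches from about 0.4 to 0.85 m from the base axis. Payload 10.4 kg.
Tool frame: the origin (TCP) lies between the finger pads; the fingertips stand manip.tcp_to_tips ahead of it and the grasp point (between the pads) lies 2 mm behind it (manip.tcp_to_tips is the distance from the TCP to the fingertips, in m); y points along the fingers, z is the direction in which the jaws open and shut, and the axes are right-handed (so a half turn about y gives the same grasp; the last joint's range is limited). The gripper opens to 85 mm and grips with 20 to 120 N. Pads are 22 mm wide; open, the fingers measure 114 mm over their backs; the gripper's body (76 mm by 85 mm) begins 54 mm behind the grasp point. The pads swing forward as they close: fully open they stand 13 mm farther back than shut.
Start: joints at [1.323, 0.332, -0.065, 1.46, 0.022, 1.35, -0.088], TCP at [0.139, -0.609, 0.248] pointing down, gripper open.
Joint ranges: [-2.6, 2.6], [-0.5, 2.12], [-1.47, 1.34], [0.16, 2.42], [-1.27, 4.41], [0.06, 2.06], [-2.6, 2.6]. Speed limits (rad/s): [2.22, 2.22, 2.79, 2.79, 3.14, 3.14, 3.14].

## Interface

Orientations are given as a unit quaternion [x, y, z, w].
In Python, from workcell import manip gives the robot as it stands. The module is installed in compiled form; this text tells all that it offers.
- The arm moves only by the tool move_arm, never from a script. Its argument "increments" is a list of rows, each an object with "offset": the shift along the tool's x, y, z in m, a list of three; "yaw": the turn about the tool's y in degrees; "jaw": the closure in counts, from 0 (fully open) to 255 (shut). In form: [{"offset": [tx, ty, tz], "yaw": yaw, "jaw": jaw}, ...]. A call has 1 to 10 rows; each row is the pose to reach, as a shift and turn from the pose measured when the call began, along the tool's axes at that moment; what a row does not reach only later rows make up. A row lasts 1/12 s, in which the tool goes at most 41.7 mm and 7.16 degrees, less where a joint would pass 70% of its speed; a pose out of reach is approached as far as the arm can. A call with a gripper value outside its range is refused whole. The fingers move at their own pace and stop on an object; "squeeze" is the grip in N (left out, the last holds). Time passes only in rows, so rows that repeat a pose let the fingers close. It gives the time, the measured TCP pose, the force and the opening at its end, in the units of the state.
- manip.get_obs(): the state, without advancing time (a new reading comes with each control period).
- manip.camera(name): name is "side" or "top"; returns a dict with "pixels" (400x640x3 uint8, red, green, blue), "depth" (400x640 float32, m along the optical axis (not along the pixel's ray), 0 where there is no reading), "intrinsics" (3x3 intrinsics, pixels), "R" (3x3) and "t" (3): a world point X has camera coordinates R X + t. Camera axes: x right, y down, z forward; pixel columns grow to the right and rows downward; lengths in m; the calibration is good to about 2 mm. A picture is of the moment at which its call begins.
- manip.hand_in(): hands the job in, once; it reports no verdict.
Trained networks look in a picture, given as the dict that the camera call returned (one of the last four; its "shot" number tells which), for a name from the list of things; names that differ only in an ending like _2 or _b are one class to them, and where a whole thing is asked for, a point or a joint stands for the part that bears it (a point fixed in the world has none). Each returns a list of dicts, best first, with "confidence" (0 to 1); they miss things now and then, are a little off and sometimes report something else, mostly with a low value. They report only what shows in the picture. A call takes as long as a camera call. They do not tell look-alikes from the thing itself.
- manip.recognise(picture, query): "bbox" ([left, top, right, bottom] in pixels, round what is visible of it).
- manip.spot_point(picture, query): "centre" ([column, row] in pixels: a listed point, or the origin of a listed thing).
The state is a dict: "clock": time; "joint_pos": joint angles; "joint_velocities": joint speeds; "tau": joint torques, N m; "position": TCP position; "ee_rot": TCP orientation; "ft_force": force on the tool from outside, world axes, zero at the start; "torque": the same for the moment, N m; "grip_width": opening from 0.0 (shut) to 1.0 (fully open).
Only numpy, scipy, OpenCV 4.12 (cv2) and the standard library are available. Lean on these libraries where they do the work, as an engineer would, in place of code of your own. Each camera call takes 0.05 s, during which the arm holds its last target. There are 200 camera calls.

## Working session

There is one attempt and no reset: what is moved stays moved. The work goes in short steps, Python scripts to look and compute and a tool call to move; the robot and the scene stay as the last step left them, time stands still between calls to the robot, and variables do not carry over. Pictures are saved under pics/ and viewed, about 8 in all and at most 12, crops included, and the job is handed in when it is done.

Besides the shell and the picture viewer there is one more tool, called after "Emit:" as name([rows], argument=value, ...), one row to a line, values as JSON. move_arm: Moves the arm, as the interface text tells. Its arguments: {"type":"object","properties":{"increments":{"type":"array","items":{"type":"object","properties":{"offset":{"type":"array","items":{"type":"number"}},"yaw":{"type":"number"},"jaw":{"type":"number"}}}},"squeeze":{"type":"number"}},"required":["increments"]}

```bash
mkdir -p pics; cat > h.py <<'E'
import numpy as np, cv2
from workcell import manip
def cam(n,save=None):
    p=manip.camera(n)
    if save: cv2.imwrite(f'pics/{save}.png',cv2.cvtColor(p['pixels'],cv2.COLOR_RGB2BGR))
    return p
def world(p,u,v,z=None,d=None):
    K,R,t=[np.array(p[k]) for k in('intrinsics','R','t')]
    ray=R.T@np.linalg.solve(K,[u,v,1]); c=-R.T@t
    if d is None and z is None: d=p['depth'][int(round(v)),int(round(u))]
    s=d if z is None else (z-c[2])/ray[2]
    return c+s*ray
def proj(p,X):
    q=np.array(p['intrinsics'])@(np.array(p['R'])@np.array(X)+np.array(p['t'])); return q[:2]/q[2]
E
python3 - <<'E'
from h import *
o=manip.get_obs(); print({k:np.round(v,3) for k,v in o.items()}, manip.tcp_to_tips)
Z={'foot_a':0,'carrier':0,'carrier_hole0':.026,'carrier_hole1':.026,'carrier_hole2':.026,'carrier_hole3':.026,'call_top':.064,'lamp_top':.062,'mug':0,'spool':0,'hammer':0}
for n in('top','side'):
    p=cam(n,n+'0'); print(n,'cam at',np.round(-np.array(p['R']).T@p['t'],3))
    for q,z in Z.items():
        for r in manip.spot_point(p,q)[:6]:
            print(q,np.round(r['centre'],1),round(r['confidence'],2),np.round(world(p,*r['centre'],z=z),3))
E
```

```text
{'clock': np.float64(0.0), 'joint_pos': array([ 1.323,  0.333, -0.065,  1.461,  0.022,  1.35 , -0.088]), 'joint_velocities': array([-0.   , -0.002, -0.   ,  0.   , -0.001, -0.001, -0.   ]), 'tau': array([-1.0000e-03, -6.2544e+01,  4.9000e-02, -3.9161e+01,  1.6000e-02,
        1.0000e-02, -0.0000e+00]), 'position': array([ 0.139, -0.609,  0.247]), 'ee_rot': array([-0.079,  0.703, -0.702,  0.079]), 'ft_force': array([ 0.506, -0.061,  1.29 ]), 'torque': array([-0.019,  0.04 , -0.019]), 'grip_width': np.float64(0.998)} 0.017
top cam at [ 0.347 -0.013  0.943]
foot_a [173.2 206.3] 0.82 [0.573 0.372 0.   ]
foot_a [173.9 314.8] 0.61 [0.301 0.354 0.   ]
carrier [296.5 211.2] 0.85 [0.549 0.051 0.   ]
carrier_hole0 [277.9 188.8] 0.84 [0.604 0.096 0.026]
carrier_hole0 [276.4 224.2] 0.82 [0.512 0.1   0.026]
carrier_hole0 [312.9 227.1] 0.78 [0.501 0.009 0.026]
carrier_hole0 [314.9 189.7] 0.73 [0.598 0.001 0.026]
carrier_hole0 [296.9 212.1] 0.26 [0.541 0.048 0.026]
carrier_hole1 [277.9 188.8] 0.84 [0.604 0.096 0.026]
carrier_hole1 [276.4 224.2] 0.82 [0.512 0.1   0.026]
carrier_hole1 [312.9 227.1] 0
[... 1844 characters left out ...]
 0.011 0.026]
carrier_hole3 [336.1 191.7] 0.92 [0.608 0.112 0.026]
carrier_hole3 [311.8 217.4] 0.9 [ 0.509 -0.011  0.026]
carrier_hole3 [307.3 197.5] 0.66 [0.512 0.093 0.026]
carrier_hole3 [338.6 210.4] 0.63 [0.593 0.011 0.026]
call_top [377.5 297.8] 0.85 [ 0.591 -0.357  0.064]
lamp_top [277.9 285.5] 0.47 [ 0.391 -0.286  0.062]
lamp_top [312.2 215.4] 0.29 [ 0.504 -0.049  0.062]
mug [410.6 268.4] 0.61 [ 0.727 -0.228  0.   ]
mug [324.5 211.3] 0.59 [0.559 0.048 0.   ]
spool [350.1 172.4] 0.63 [0.696 0.27  0.   ]
spool [335.6 196.4] 0.37 [0.61  0.124 0.   ]
hammer [393.5 214. ] 0.89 [0.764 0.001 0.   ]
hammer [265.2 171. ] 0.54 [0.394 0.327 0.   ]
hammer [338.4 213.1] 0.35 [ 0.599  0.032 -0.   ]
```

```bash
sleep 1; ls pics
```

```text
side0.png
top0.png
```

View pics/top0.png

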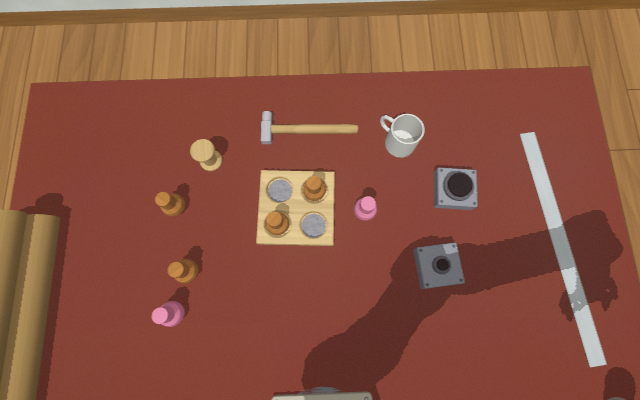

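View pics/side0.png

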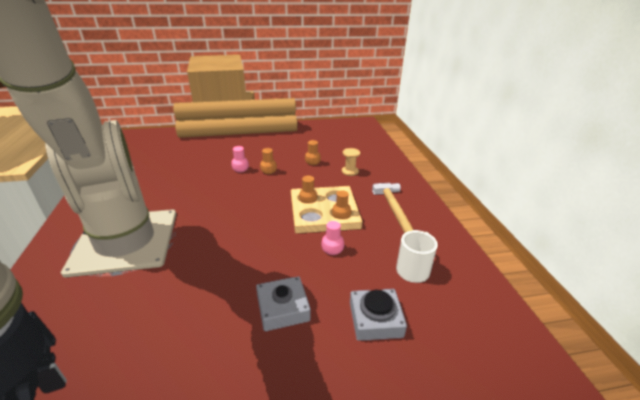

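Top view: the loose brown feet are at (183,271), which is nearer and so foot_a, and (172,204), foot_b. The pink look-alikes are at (168,314) and (366,208). The empty wells with grey felt are at (279,189) and (313,226), and the stayed feet are at (314,188) and (277,224). The wide button is on the farther box at (459,185), and the lamp button is on the nearer box at (441,265). Next I measure these precisely.

```bash
cat >> h.py <<'E'
def cloud(p):
    K,R,t=[np.array(p[k]) for k in('intrinsics','R','t')]
    v,u=np.mgrid[:400,:640]; d=p['depth']
    c=np.stack([(u-K[0,2])/K[0,0]*d,(v-K[1,2])/K[1,1]*d,d],-1)-t
    W=c@R; W[d==0]=np.nan; return W
def disc(p,xy,z,r=.03,tol=.006):
    W=cloud(p); m=(np.hypot(W[...,0]-xy[0],W[...,1]-xy[1])<r)&(abs(W[...,2]-z)<tol)
    q=W[m]
    if len(q)<5: return None
    v,u=np.where(m); return np.round(np.r_[(q[:,:2].max(0)+q[:,:2].min(0))/2,world(p,u.mean(),v.mean(),z=z)[:2],np.median(q[:,2]),np.ptp(q[:,0]),np.ptp(q[:,1])],4),len(q)
E
python3 - <<'E'
from h import *
for n in('top','side'):
    p=cam(n)
    if n=='top':
        c=cv2.cvtColor(p['pixels'][150:340,130:350],cv2.COLOR_RGB2BGR); cv2.imwrite('pics/crop.png',cv2.resize(c,None,fx=3,fy=3,interpolation=2))
    print(n)
    for k,xy,z in [('a',(.405,.33),.085),('b',(.566,.362),.085),('s0',(.505,.1),.093),('s1',(.6,.005),.093),('felt1',(.604,.096),.008),('felt2',(.503,.009),.008),('call',(.591,-.354),.064),('lamp',(.392,-.29),.062),('pink',(.30,.35),.085)]:
        print(k,disc(p,xy,z,r=.05 if k in'ab' else .033))
    # carrier top outline
    W=cloud(p); m=(abs(W[...,2]-.026)<.004)&(np.hypot(W[...,0]-.553,W[...,1]-.05)<.16)
    print('carrier',cv2.minAreaRect((W[m][:,:2]*1000).astype(np.float32)))
    for r in manip.recognise(p,'foot_a')[:5]: print(np.round(r['bbox']),round(r['confidence'],2))
E
```

```text
top
a (array([0.4045, 0.3247, 0.4051, 0.3239, 0.0849, 0.0338, 0.0365]), 201)
b (array([0.572 , 0.3657, 0.5719, 0.3646, 0.0851, 0.0344, 0.0353]), 187)
s0 (array([0.5137, 0.0988, 0.5131, 0.0983, 0.0931, 0.0356, 0.0354]), 187)
s1 (array([0.5976, 0.0037, 0.5975, 0.0039, 0.093 , 0.0342, 0.0339]), 178)
felt1 (array([0.6051, 0.0958, 0.605 , 0.096 , 0.0096, 0.0613, 0.0651]), 461)
felt2 (array([0.5068, 0.0098, 0.5063, 0.0092, 0.0098, 0.0577, 0.0643]), 454)
call (array([ 0.59  , -0.3582,  0.5898, -0.3574,  0.064 ,  0.0582,  0.0572]), 437)
lamp (array([ 0.3961, -0.2955,  0.3965, -0.294 ,  0.0613,  0.0259,  0.0262]), 110)
pink (array([0.3061, 0.3533, 0.3061, 0.3528, 0.0851, 0.0341, 0.0352]), 226)
carrier ((554.5494995117188, 19.72289276123047), (254.2829132080078, 191.29196166992188), 86.69348907470703)
[154. 194. 183. 214.] 0.85
[149. 301. 183. 329.] 0.69
[167. 258. 200. 283.] 0.61
side
a (array([0.4057, 0.3197, 0.4066, 0.3166, 0.0839, 0.0346, 0.0409]), 51)
b (array([0.573 , 0.3615, 0.5723, 0.357 , 0.0838, 0.0339, 0.036 ]), 41)
s0 (array([0.5135, 0.0957, 0.5135, 0.0916, 0.0923, 0.0337, 0.0362]), 73)
s1 (array([ 0.5995,  0.0017,  0.5984, -0.0033,  0.0922,  0.0327,  0.0381]), 86)
felt1 (array([0.5932, 0.1062, 0.5945, 0.1113, 0.0089, 0.0361, 0.0426]), 70)
felt2 (array([0.5068, 0.0171, 0.5073, 0.0178, 0.0091, 0.055 , 0.0494]), 154)
call (array([ 0.5913, -0.3595,  0.5902, -0.3616,  0.0634,  0.0579,  0.0548]), 471)
lamp (array([ 0.398 , -0.2976,  0.3977, -0.3005,  0.0612,  0.026 ,  0.0264]), 117)
pink (array([0.3067, 0.3484, 0.3067, 0.3449, 0.0841, 0.035 , 0.0347]), 47)
carrier ((557.2903442382812, 49.13897705078125), (197.98507690429688, 190.10488891601562), 86.78973388671875)
[232. 148. 247. 171.] 0.79
[303. 139. 321. 165.] 0.72
[260. 148. 277. 175.] 0.56
```

View pics/crop.png

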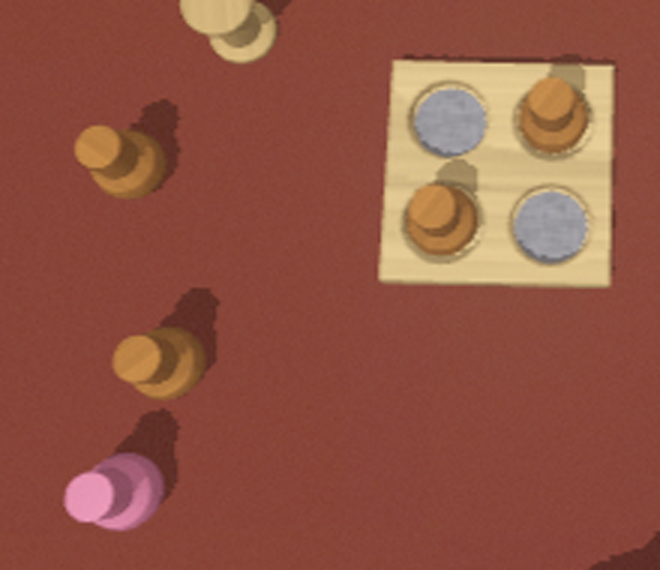

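```bash
cat >> h.py <<'E'
from scipy.spatial.transform import Rotation as Ro
def plan(*ts,jaw=None):
    o=manip.get_obs(); R=Ro.from_quat(o['ee_rot']); A=R.as_matrix()
    print('clock',round(float(o['clock']),2),'pos',np.round(o['position'],4),'F',np.round(o['ft_force'],2),'w',round(float(o['grip_width']),3),'j1,7',np.round(np.array(o['joint_pos'])[[0,6]],2))
    print('tool y',np.round(A[:,1],3),'jaw ang',round(np.degrees(np.arctan2(A[1,2],A[0,2])),1))
    for t in ts: print(t,'->',np.round(A.T@(np.array(t)-o['position']),4))
E
python3 - <<'E'
from h import *
plan((.45,-.3,.25),(.5,0,.25),(.405,.324,.2),(.405,.324,.068))
E
```

```text
clock 1.4 pos [ 0.1393 -0.6093  0.2483] F [ 0.95 -0.57  0.65] w 1.008 j1,7 [ 1.32 -0.09]
tool y [ 0. -0. -1.] jaw ang -77.1
(0.45, -0.3, 0.25) -> [-0.3718 -0.0017 -0.2322]
(0.5, 0, 0.25) -> [-0.4874 -0.0017 -0.5135]
(0.405, 0.324, 0.2) -> [-0.467   0.0483 -0.8506]
(0.405, 0.324, 0.068) -> [-0.467   0.1803 -0.8506]
```

Emit:
move_arm([
  {"offset":[-0.372,0,-0.232],"yaw":-60,"jaw":0},
  {"offset":[-0.372,0,-0.232],"yaw":-60,"jaw":0},
  {"offset":[-0.372,0,-0.232],"yaw":-60,"jaw":0},
  {"offset":[-0.372,0,-0.232],"yaw":-60,"jaw":0},
  {"offset":[-0.372,0,-0.232],"yaw":-60,"jaw":0},
  {"offset":[-0.372,0,-0.232],"yaw":-60,"jaw":0},
  {"offset":[-0.372,0,-0.232],"yaw":-60,"jaw":0},
  {"offset":[-0.372,0,-0.232],"yaw":-60,"jaw":0},
  {"offset":[-0.372,0,-0.232],"yaw":-60,"jaw":0},
  {"offset":[-0.372,0,-0.232],"yaw":-60,"jaw":0},
], squeeze=30)

```text
clock: 2.23
position: [0.4359, -0.314, 0.2487]
ee_rot: [0.421, -0.568, 0.568, -0.421]
ft_force: [0.6, -1.6, 0.7]
grip_width: 1.002
```

```bash
python3 - <<'E'
from h import *
plan((.5,0,.25),(.405,.324,.2))
E
```

```text
clock 2.23 pos [ 0.4359 -0.314   0.2487] F [ 0.57 -1.56  0.71] w 1.002 j1,7 [0.95 0.18]
tool y [ 0.    -0.001 -1.   ] jaw ang -16.9
(0.5, 0, 0.25) -> [-0.319  -0.0015 -0.0301]
(0.405, 0.324, 0.2) -> [-0.6013  0.0482 -0.2154]
```

Emit:
move_arm([
  {"offset":[-0.32,0,-0.03],"yaw":-62,"jaw":0},
  {"offset":[-0.32,0,-0.03],"yaw":-62,"jaw":0},
  {"offset":[-0.32,0,-0.03],"yaw":-62,"jaw":0},
  {"offset":[-0.32,0,-0.03],"yaw":-62,"jaw":0},
  {"offset":[-0.32,0,-0.03],"yaw":-62,"jaw":0},
  {"offset":[-0.32,0,-0.03],"yaw":-62,"jaw":0},
  {"offset":[-0.32,0,-0.03],"yaw":-62,"jaw":0},
  {"offset":[-0.6,0,-0.215],"yaw":-62,"jaw":0},
  {"offset":[-0.6,0,-0.215],"yaw":-62,"jaw":0},
  {"offset":[-0.6,0,-0.215],"yaw":-62,"jaw":0},
])

```text
clock: 3.07
position: [0.4627, 0.0932, 0.2485]
ee_rot: [0.654, -0.268, 0.269, -0.654]
ft_force: [1.7, 1.0, -0.0]
grip_width: 0.999
```

```bash
python3 - <<'E'
from h import *
plan((.405,.324,.2))
E
```

```text
clock 3.07 pos [0.4627 0.0932 0.2485] F [ 1.73  0.98 -0.04] w 0.999 j1,7 [0.57 0.48]
tool y [ 0.001 -0.001 -1.   ] jaw ang 45.4
(0.405, 0.324, 0.2) -> [-0.2032  0.0483  0.1238]
```

Emit:
move_arm([
  {"offset":[-0.203,0.048,0.124],"yaw":0,"jaw":0},
  {"offset":[-0.203,0.048,0.124],"yaw":0,"jaw":0},
  {"offset":[-0.203,0.048,0.124],"yaw":0,"jaw":0},
  {"offset":[-0.203,0.048,0.124],"yaw":0,"jaw":0},
  {"offset":[-0.203,0.048,0.124],"yaw":0,"jaw":0},
  {"offset":[-0.203,0.048,0.124],"yaw":0,"jaw":0},
  {"offset":[-0.203,0.048,0.124],"yaw":0,"jaw":0},
  {"offset":[-0.203,0.048,0.124],"yaw":0,"jaw":0},
  {"offset":[-0.203,0.048,0.124],"yaw":0,"jaw":0},
])

```text
clock: 3.82
position: [0.4053, 0.3238, 0.2002]
ee_rot: [0.655, -0.268, 0.269, -0.654]
ft_force: [-0.4, -0.8, 0.0]
grip_width: 1.0
```

```bash
python3 - <<'E'
from h import *
p=cam('side','close_a'); i=cv2.imread('pics/close_a.png')[80:230,190:380]; cv2.imwrite('pics/close_a.png',cv2.resize(i,None,fx=4,fy=4,interpolation=2))
plan((.405,.324,.1),(.405,.324,.067))
E
```

```text
clock 3.87 pos [0.4059 0.323  0.2003] F [ 0.54 -0.32 -1.33] w 0.997 j1,7 [ 0.15 -0.16]
tool y [ 0.001 -0.001 -1.   ] jaw ang 45.3
(0.405, 0.324, 0.1) -> [-1.500e-03  1.003e-01  1.000e-04]
(0.405, 0.324, 0.067) -> [-1.500e-03  1.333e-01  1.000e-04]
```

View pics/close_a.png

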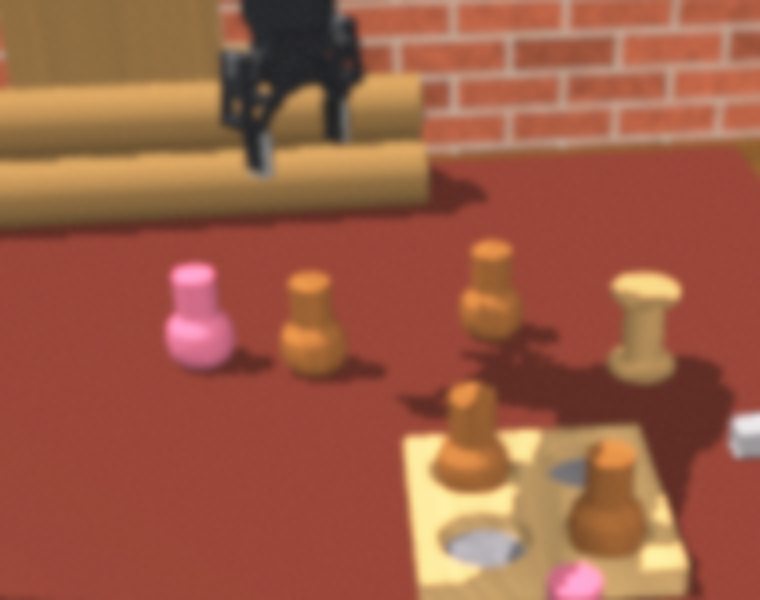

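The gripper is centred over the brown foot next to the pink one, at crop (315,330). Going down to close.

Emit:
move_arm([
  {"offset":[-0.001,0.04,0],"yaw":0,"jaw":0},
  {"offset":[-0.001,0.08,0],"yaw":0,"jaw":0},
  {"offset":[-0.001,0.11,0],"yaw":0,"jaw":0},
  {"offset":[-0.001,0.133,0],"yaw":0,"jaw":0},
  {"offset":[-0.001,0.133,0],"yaw":0,"jaw":0},
  {"offset":[-0.001,0.133,0],"yaw":0,"jaw":60},
  {"offset":[-0.001,0.133,0],"yaw":0,"jaw":100},
  {"offset":[-0.001,0.133,0],"yaw":0,"jaw":140},
  {"offset":[-0.001,0.133,0],"yaw":0,"jaw":200},
  {"offset":[-0.001,0.133,0],"yaw":0,"jaw":255},
], squeeze=30)

```text
clock: 4.7
position: [0.4063, 0.324, 0.0689]
ee_rot: [-0.654, 0.268, -0.27, 0.654]
ft_force: [-1.3, -1.3, 7.2]
grip_width: 0.413
```

Emit:
move_arm([
  {"offset":[0,0,0],"yaw":0,"jaw":255},
  {"offset":[0,0,0],"yaw":0,"jaw":255},
  {"offset":[0,0,0],"yaw":0,"jaw":255},
  {"offset":[0,-0.02,0],"yaw":0,"jaw":255},
  {"offset":[0,-0.05,0],"yaw":0,"jaw":255},
  {"offset":[0,-0.09,0],"yaw":0,"jaw":255},
  {"offset":[0,-0.12,0],"yaw":0,"jaw":255},
  {"offset":[0,-0.12,0],"yaw":0,"jaw":255},
])

```text
clock: 5.37
position: [0.4074, 0.3263, 0.1946]
ee_rot: [-0.651, 0.266, -0.272, 0.657]
ft_force: [0.8, 0.8, -1.1]
grip_width: 0.414
```

```bash
python3 - <<'E'
from h import *
plan((.604,.095,.185),(.604,.095,.085))
p=cam('top'); print(disc(p,(.405,.324),.085,r=.05))
E
```

```text
clock 5.37 pos [0.4074 0.3263 0.1946] F [ 0.81  0.8  -1.1 ] w 0.414 j1,7 [ 0.14 -0.17]
tool y [ 0.01   0.004 -1.   ] jaw ang 45.3
(0.604, 0.095, 0.185) -> [ 0.3024  0.0108 -0.0264]
(0.604, 0.095, 0.085) -> [ 0.3019  0.1108 -0.0273]
None
```

Emit:
move_arm([
  {"offset":[0.03,0.01,-0.003],"yaw":0,"jaw":255},
  {"offset":[0.07,0.01,-0.006],"yaw":0,"jaw":255},
  {"offset":[0.11,0.01,-0.01],"yaw":0,"jaw":255},
  {"offset":[0.15,0.01,-0.013],"yaw":0,"jaw":255},
  {"offset":[0.19,0.01,-0.017],"yaw":0,"jaw":255},
  {"offset":[0.23,0.01,-0.02],"yaw":0,"jaw":255},
  {"offset":[0.27,0.01,-0.024],"yaw":0,"jaw":255},
  {"offset":[0.302,0.01,-0.026],"yaw":0,"jaw":255},
  {"offset":[0.302,0.01,-0.026],"yaw":0,"jaw":255},
  {"offset":[0.302,0.01,-0.026],"yaw":0,"jaw":255},
])

```text
clock: 6.25
position: [0.6036, 0.0919, 0.1807]
ee_rot: [-0.652, 0.269, -0.272, 0.655]
ft_force: [-0.7, 0.1, -2.0]
grip_width: 0.415
```

```bash
python3 - <<'E'
from h import *
plan((.604,.095,.12),(.604,.095,.078))
for n in('side','top'):
    p=cam(n,n+'_w1'); W=cloud(p); z=W[...,2]
    m=(np.hypot(W[...,0]-.604,W[...,1]-.095)<.06)&(z>.11)&(z<.17)
    q=W[m]; print(n,len(q))
    for lo in np.arange(.11,.17,.01):
        s=q[(q[:,2]>=lo)&(q[:,2]<lo+.01)]
        if len(s): print(round(lo,2),len(s),np.round(s.min(0),3),np.round(s.max(0),3))
    i=cv2.imread(f'pics/{n}_w1.png'); i=i[100:250,230:420] if n=='side' else i[100:250,200:390]
    cv2.imwrite(f'pics/{n}_w1.png',cv2.resize(i,None,fx=2,fy=2,interpolation=2))
cv2.imwrite('pics/w1.png',np.hstack([cv2.imread('pics/side_w1.png'),cv2.imread('pics/top_w1.png')]))
E
```

```text
clock 6.25 pos [0.6036 0.0919 0.1807] F [-0.67  0.11 -1.99] w 0.415 j1,7 [0.43 0.3 ]
tool y [ 0.005  0.001 -1.   ] jaw ang 45.1
(0.604, 0.095, 0.12) -> [-0.0021  0.0607  0.0022]
(0.604, 0.095, 0.078) -> [-0.0022  0.1027  0.002 ]
side 294
0.11 13 [0.585 0.065 0.114] [0.617 0.08  0.12 ]
0.12 47 [0.575 0.061 0.12 ] [0.626 0.092 0.13 ]
0.13 63 [0.574 0.061 0.13 ] [0.629 0.099 0.14 ]
0.14 70 [0.576 0.063 0.14 ] [0.63  0.102 0.15 ]
0.15 73 [0.578 0.065 0.15 ] [0.627 0.099 0.16 ]
0.16 28 [0.58  0.069 0.162] [0.625 0.096 0.17 ]
top 0
```

View pics/w1.png

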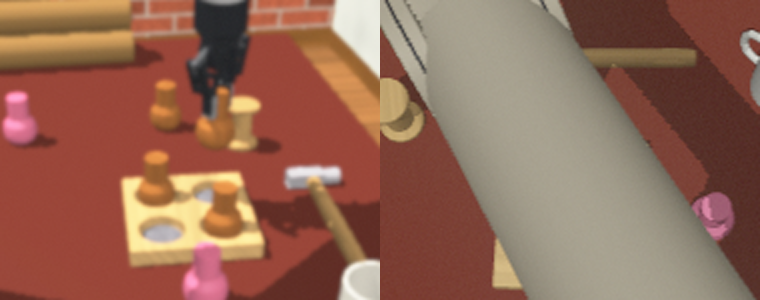

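Emit:
move_arm([
  {"offset":[0,0.02,0.002],"yaw":0,"jaw":255},
  {"offset":[0,0.045,0.002],"yaw":0,"jaw":255},
  {"offset":[0,0.06,0.002],"yaw":0,"jaw":255},
  {"offset":[0,0.07,0.002],"yaw":0,"jaw":255},
  {"offset":[0,0.078,0.002],"yaw":0,"jaw":255},
  {"offset":[0,0.085,0.002],"yaw":0,"jaw":255},
  {"offset":[0,0.092,0.002],"yaw":0,"jaw":255},
  {"offset":[0,0.097,0.002],"yaw":0,"jaw":255},
  {"offset":[0,0.099,0.002],"yaw":0,"jaw":255},
  {"offset":[0,0.099,0.002],"yaw":0,"jaw":255},
])

```text
clock: 7.18
position: [0.6044, 0.0968, 0.0826]
ee_rot: [-0.653, 0.267, -0.27, 0.656]
ft_force: [0.1, -0.1, -1.0]
grip_width: 0.415
```

Emit:
move_arm([
  {"offset":[0.001,0.002,-0.001],"yaw":0,"jaw":255},
  {"offset":[0.001,0.004,-0.001],"yaw":0,"jaw":255},
  {"offset":[0.001,0.005,-0.001],"yaw":0,"jaw":255},
  {"offset":[0.001,0.005,-0.001],"yaw":0,"jaw":255},
])

```text
clock: 7.52
position: [0.6044, 0.0952, 0.0775]
ee_rot: [-0.653, 0.267, -0.27, 0.656]
ft_force: [0.2, 0.1, -2.7]
grip_width: 0.412
```

```bash
python3 - <<'E'
from h import *
plan()
p=cam('side','set1'); W=cloud(p); z=W[...,2]
m=(np.hypot(W[...,0]-.604,W[...,1]-.095)<.05)&(z>.03)&(z<.06)
q=W[m]; print(len(q))
for lo in np.arange(.02,.06,.01):
    s=q[(q[:,2]>=lo)&(q[:,2]<lo+.01)]
    if len(s): print(round(lo,2),len(s),np.round(s.min(0),3),np.round(s.max(0),3))
plan()
E
```

```text
clock 7.52 pos [0.6044 0.0952 0.0775] F [ 0.16  0.07 -2.67] w 0.412 j1,7 [0.38 0.24]
tool y [ 0.006  0.002 -1.   ] jaw ang 45.3
100
0.03 30 [0.575 0.066 0.031] [0.598 0.106 0.04 ]
0.04 39 [0.577 0.068 0.04 ] [0.628 0.105 0.05 ]
0.05 31 [0.583 0.074 0.05 ] [0.625 0.097 0.06 ]
clock 7.57 pos [0.6044 0.0953 0.0776] F [ 0.29  0.61 -1.19] w 0.41 j1,7 [0.38 0.24]
tool y [ 0.006  0.002 -1.   ] jaw ang 45.4
```

Emit:
move_arm([
  {"offset":[0,0.001,0],"yaw":0,"jaw":255},
  {"offset":[0,0.002,0],"yaw":0,"jaw":255},
  {"offset":[0,0.002,0],"yaw":0,"jaw":255},
])

```text
clock: 7.82
position: [0.6048, 0.0954, 0.0769]
ee_rot: [-0.653, 0.267, -0.271, 0.656]
ft_force: [-3.7, -2.3, 10.3]
grip_width: 0.413
```

Emit:
move_arm([
  {"offset":[0,-0.001,0],"yaw":0,"jaw":120},
  {"offset":[0,-0.001,0],"yaw":0,"jaw":60},
  {"offset":[0,-0.001,0],"yaw":0,"jaw":0},
  {"offset":[0,-0.001,0],"yaw":0,"jaw":0},
  {"offset":[0,-0.001,0],"yaw":0,"jaw":0},
  {"offset":[0,-0.001,0],"yaw":0,"jaw":0},
  {"offset":[0,-0.03,0],"yaw":0,"jaw":0},
  {"offset":[0,-0.07,0],"yaw":0,"jaw":0},
  {"offset":[0,-0.11,0],"yaw":0,"jaw":0},
  {"offset":[0,-0.12,0],"yaw":0,"jaw":0},
])

```text
clock: 8.65
position: [0.606, 0.0964, 0.2033]
ee_rot: [-0.651, 0.264, -0.273, 0.657]
ft_force: [0.4, 0.4, 0.2]
grip_width: 1.001
```

```bash
python3 - <<'E'
from h import *
p=cam('side')
for k,xy,z in [('w1',(.604,.095),.093),('s0',(.513,.098),.093),('s1',(.598,.004),.093),('b',(.572,.364),.085)]: print(k,disc(p,xy,z,r=.04))
plan((.572,.364,.19),(.572,.364,.068))
E
```

```text
w1 (array([0.6038, 0.0945, 0.6029, 0.0894, 0.0921, 0.0324, 0.0368]), 69)
s0 (array([0.5139, 0.0951, 0.5139, 0.0917, 0.0922, 0.0343, 0.0361]), 72)
s1 (array([ 0.5995,  0.0006,  0.5985, -0.0034,  0.0921,  0.0341,  0.0354]), 84)
b (array([0.5726, 0.3596, 0.5729, 0.3567, 0.0842, 0.0326, 0.0293]), 40)
clock 8.7 pos [0.6061 0.0963 0.2028] F [0.09 0.55 1.36] w 0.997 j1,7 [0.43 0.31]
tool y [ 0.015  0.003 -1.   ] jaw ang 45.4
(0.572, 0.364, 0.19) -> [-0.2125  0.013   0.1664]
(0.572, 0.364, 0.068) -> [-0.2135  0.135   0.1649]
```

Emit:
move_arm([
  {"offset":[-0.212,0.013,0.166],"yaw":0,"jaw":0},
  {"offset":[-0.212,0.013,0.166],"yaw":0,"jaw":0},
  {"offset":[-0.212,0.013,0.166],"yaw":0,"jaw":0},
  {"offset":[-0.212,0.013,0.166],"yaw":0,"jaw":0},
  {"offset":[-0.212,0.013,0.166],"yaw":0,"jaw":0},
  {"offset":[-0.212,0.013,0.166],"yaw":0,"jaw":0},
  {"offset":[-0.212,0.013,0.166],"yaw":0,"jaw":0},
  {"offset":[-0.212,0.013,0.166],"yaw":0,"jaw":0},
  {"offset":[-0.212,0.013,0.166],"yaw":0,"jaw":0},
  {"offset":[-0.212,0.013,0.166],"yaw":0,"jaw":0},
])

```text
clock: 9.53
position: [0.5725, 0.3624, 0.1894]
ee_rot: [-0.652, 0.264, -0.273, 0.656]
ft_force: [0.5, -0.6, -0.5]
grip_width: 0.997
```

```bash
python3 - <<'E'
from h import *
plan((.572,.364,.068))
E
```

```text
clock 9.53 pos [0.5725 0.3624 0.1894] F [ 0.52 -0.59 -0.5 ] w 0.997 j1,7 [-0.06 -0.13]
tool y [ 0.014  0.002 -1.   ] jaw ang 45.3
(0.572, 0.364, 0.068) -> [-0.0026  0.1214 -0.0006]
```

Emit:
move_arm([
  {"offset":[-0.002,0.03,0],"yaw":0,"jaw":0},
  {"offset":[-0.002,0.07,0],"yaw":0,"jaw":0},
  {"offset":[-0.002,0.1,0],"yaw":0,"jaw":0},
  {"offset":[-0.002,0.121,0],"yaw":0,"jaw":0},
  {"offset":[-0.002,0.121,0],"yaw":0,"jaw":0},
  {"offset":[-0.002,0.121,0],"yaw":0,"jaw":60},
  {"offset":[-0.002,0.121,0],"yaw":0,"jaw":100},
  {"offset":[-0.002,0.121,0],"yaw":0,"jaw":140},
  {"offset":[-0.002,0.121,0],"yaw":0,"jaw":200},
  {"offset":[-0.002,0.121,0],"yaw":0,"jaw":255},
])

```text
clock: 10.37
position: [0.5736, 0.3644, 0.0705]
ee_rot: [-0.651, 0.264, -0.274, 0.657]
ft_force: [-0.7, -0.7, 7.1]
grip_width: 0.414
```

Emit:
move_arm([
  {"offset":[0,0,0],"yaw":0,"jaw":255},
  {"offset":[0,0,0],"yaw":0,"jaw":255},
  {"offset":[0,0,0],"yaw":0,"jaw":255},
  {"offset":[0,-0.02,0],"yaw":0,"jaw":255},
  {"offset":[0,-0.05,0],"yaw":0,"jaw":255},
  {"offset":[0,-0.09,0],"yaw":0,"jaw":255},
  {"offset":[0,-0.13,0],"yaw":0,"jaw":255},
  {"offset":[0,-0.13,0],"yaw":0,"jaw":255},
])

```text
clock: 11.03
position: [0.5731, 0.3667, 0.2093]
ee_rot: [-0.648, 0.262, -0.276, 0.66]
ft_force: [0.5, 1.0, 0.4]
grip_width: 0.412
```

```bash
python3 - <<'E'
from h import *
plan((.5075,.009,.195))
E
```

```text
clock 11.03 pos [0.5731 0.3667 0.2093] F [0.48 0.98 0.42] w 0.412 j1,7 [-0.06 -0.13]
tool y [ 0.025  0.009 -1.   ] jaw ang 45.3
(0.5075, 0.009, 0.195) -> [ 0.2048  0.0094 -0.3006]
```

Emit:
move_arm([
  {"offset":[0.02,0,-0.03],"yaw":0,"jaw":255},
  {"offset":[0.043,0,-0.063],"yaw":0,"jaw":255},
  {"offset":[0.066,0,-0.096],"yaw":0,"jaw":255},
  {"offset":[0.089,0,-0.129],"yaw":0,"jaw":255},
  {"offset":[0.112,0,-0.162],"yaw":0,"jaw":255},
  {"offset":[0.135,0,-0.195],"yaw":0,"jaw":255},
  {"offset":[0.158,0,-0.23],"yaw":0,"jaw":255},
  {"offset":[0.182,0,-0.265],"yaw":0,"jaw":255},
  {"offset":[0.205,0,-0.3],"yaw":0,"jaw":255},
  {"offset":[0.205,0,-0.3],"yaw":0,"jaw":255},
])

```text
clock: 11.87
position: [0.5066, -0.0002, 0.2037]
ee_rot: [-0.648, 0.265, -0.28, 0.657]
ft_force: [0.3, -0.9, -1.0]
grip_width: 0.413
```

Emit:
move_arm([
  {"offset":[0,0,0],"yaw":0,"jaw":255},
  {"offset":[0,0,0],"yaw":0,"jaw":255},
])

```text
clock: 12.03
position: [0.5064, -0.0016, 0.2035]
ee_rot: [-0.648, 0.266, -0.28, 0.657]
ft_force: [-0.2, 0.1, -1.6]
grip_width: 0.413
```

```bash
python3 - <<'E'
from h import *
plan((.5075,.009,.12),(.5075,.009,.08))
p=cam('side','side_w2'); W=cloud(p); z=W[...,2]
m=(np.hypot(W[...,0]-.5075,W[...,1]-.009)<.06)&(z>.115)&(z<.21)
q=W[m]
for lo in np.arange(.11,.19,.01):
    s=q[(q[:,2]>=lo)&(q[:,2]<lo+.01)]
    if len(s): print(round(lo,2),len(s),np.round(s.min(0),3),np.round(s.max(0),3))
i=cv2.imread('pics/side_w2.png')[100:250,230:420]
cv2.imwrite('pics/side_w2.png',cv2.resize(i,None,fx=4,fy=4,interpolation=2))
E
```

```text
clock 12.03 pos [ 0.5064 -0.0016  0.2035] F [-0.17  0.12 -1.56] w 0.413 j1,7 [0.75 0.58]
tool y [ 0.024  0.004 -1.   ] jaw ang 44.5
(0.5075, 0.009, 0.12) -> [-0.0079  0.0835  0.0066]
(0.5075, 0.009, 0.08) -> [-0.0085  0.1235  0.0059]
0.13 13 [ 0.489 -0.026  0.134] [ 0.526 -0.015  0.14 ]
0.14 49 [ 0.478 -0.033  0.141] [ 0.534 -0.003  0.15 ]
0.15 71 [ 0.478 -0.033  0.15 ] [ 0.534 -0.003  0.16 ]
0.16 83 [ 0.479 -0.03   0.16 ] [0.535 0.004 0.17 ]
0.17 98 [ 0.482 -0.029  0.17 ] [0.532 0.013 0.18 ]
0.18 38 [ 0.485 -0.024  0.18 ] [0.529 0.007 0.19 ]
```

View pics/side_w2.png

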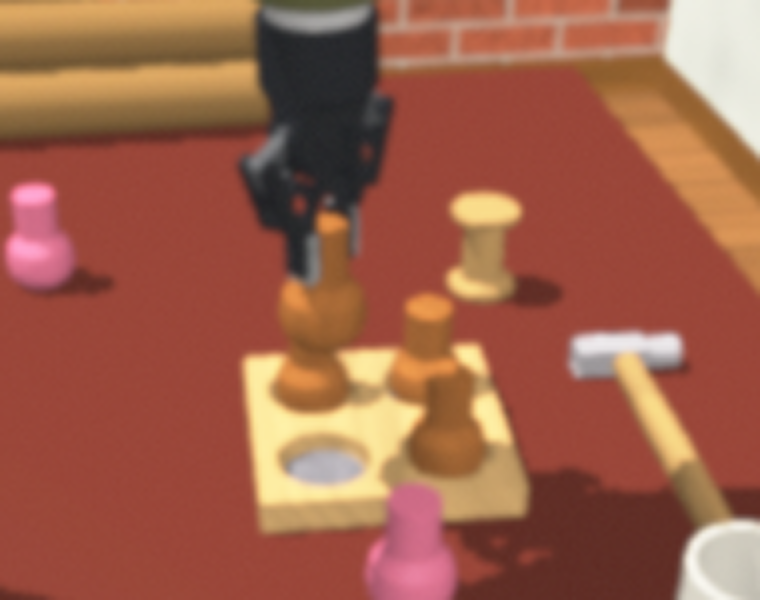

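Emit:
move_arm([
  {"offset":[-0.006,0.02,0.006],"yaw":0,"jaw":255},
  {"offset":[-0.006,0.04,0.006],"yaw":0,"jaw":255},
  {"offset":[-0.006,0.06,0.006],"yaw":0,"jaw":255},
  {"offset":[-0.006,0.075,0.006],"yaw":0,"jaw":255},
  {"offset":[-0.006,0.075,0.006],"yaw":0,"jaw":255},
  {"offset":[-0.006,0.075,0.006],"yaw":0,"jaw":255},
])

```text
clock: 12.58
position: [0.5082, 0.0106, 0.1285]
ee_rot: [-0.648, 0.265, -0.278, 0.658]
ft_force: [-0.3, -0.9, -0.1]
grip_width: 0.407
```

```bash
python3 - <<'E'
from h import *
plan((.5085,.007,.1),(.5085,.007,.084))
p=cam('side'); W=cloud(p); z=W[...,2]
m=(np.hypot(W[...,0]-.5075,W[...,1]-.009)<.05)&(z>.05)&(z<.1)
q=W[m]
for lo in np.arange(.05,.1,.01):
    s=q[(q[:,2]>=lo)&(q[:,2]<lo+.01)]
    if len(s): print(round(lo,2),len(s),np.round(s.min(0),3),np.round(s.max(0),3))
E
```

```text
clock 12.58 pos [0.5082 0.0106 0.1285] F [-0.3  -0.91 -0.12] w 0.407 j1,7 [0.68 0.48]
tool y [ 0.023  0.006 -1.   ] jaw ang 44.8
(0.5085, 0.007, 0.1) -> [ 0.0024  0.0285 -0.0029]
(0.5085, 0.007, 0.084) -> [ 0.0022  0.0445 -0.0032]
0.05 3 [ 0.494 -0.01   0.058] [ 0.507 -0.004  0.06 ]
0.06 22 [ 0.483 -0.016  0.062] [0.535 0.002 0.07 ]
0.07 51 [ 0.479 -0.02   0.07 ] [0.534 0.023 0.08 ]
0.08 74 [ 0.481 -0.02   0.08 ] [0.536 0.011 0.09 ]
0.09 89 [ 0.482 -0.018  0.09 ] [0.535 0.019 0.1  ]
```

Emit:
move_arm([
  {"offset":[0.002,0.008,-0.003],"yaw":0,"jaw":255},
  {"offset":[0.002,0.015,-0.003],"yaw":0,"jaw":255},
  {"offset":[0.002,0.022,-0.003],"yaw":0,"jaw":255},
  {"offset":[0.002,0.03,-0.003],"yaw":0,"jaw":255},
  {"offset":[0.002,0.037,-0.003],"yaw":0,"jaw":255},
  {"offset":[0.002,0.043,-0.003],"yaw":0,"jaw":255},
  {"offset":[0.002,0.045,-0.003],"yaw":0,"jaw":255},
  {"offset":[0.002,0.045,-0.003],"yaw":0,"jaw":255},
])

```text
clock: 13.3
position: [0.5088, 0.0071, 0.0836]
ee_rot: [-0.648, 0.265, -0.278, 0.658]
ft_force: [-0.3, 0.5, -1.5]
grip_width: 0.414
```

Emit:
move_arm([
  {"offset":[0,0.002,0],"yaw":0,"jaw":255},
  {"offset":[0,0.003,0],"yaw":0,"jaw":255},
  {"offset":[0,0.004,0],"yaw":0,"jaw":255},
  {"offset":[0,0.004,0],"yaw":0,"jaw":255},
])

```text
clock: 13.63
position: [0.5089, 0.0071, 0.0796]
ee_rot: [-0.648, 0.265, -0.279, 0.658]
ft_force: [-0.0, 0.6, -0.6]
grip_width: 0.41
```

Emit:
move_arm([
  {"offset":[0,0.001,0],"yaw":0,"jaw":255},
  {"offset":[0,0.002,0],"yaw":0,"jaw":255},
  {"offset":[0,0.002,0],"yaw":0,"jaw":255},
])

```text
clock: 13.88
position: [0.5095, 0.0071, 0.0785]
ee_rot: [-0.648, 0.265, -0.279, 0.658]
ft_force: [-3.4, -0.4, 8.0]
grip_width: 0.408
```

Contact came at the expected floor height (0.0785). Releasing and lifting.

Emit:
move_arm([
  {"offset":[0,-0.001,0],"yaw":0,"jaw":120},
  {"offset":[0,-0.001,0],"yaw":0,"jaw":60},
  {"offset":[0,-0.001,0],"yaw":0,"jaw":0},
  {"offset":[0,-0.001,0],"yaw":0,"jaw":0},
  {"offset":[0,-0.001,0],"yaw":0,"jaw":0},
  {"offset":[0,-0.001,0],"yaw":0,"jaw":0},
  {"offset":[0,-0.03,0],"yaw":0,"jaw":0},
  {"offset":[0,-0.07,0],"yaw":0,"jaw":0},
  {"offset":[0,-0.11,0],"yaw":0,"jaw":0},
  {"offset":[0,-0.13,0],"yaw":0,"jaw":0},
])

```text
clock: 14.72
position: [0.5075, 0.0071, 0.2127]
ee_rot: [-0.647, 0.263, -0.28, 0.658]
ft_force: [0.4, 0.4, 0.2]
grip_width: 1.002
```

```bash
python3 - <<'E'
from h import *
plan((.59,-.358,.2))
E
```

```text
clock 14.72 pos [0.5075 0.0071 0.2127] F [0.38 0.4  0.23] w 1.002 j1,7 [0.75 0.57]
tool y [ 0.028  0.005 -1.   ] jaw ang 44.9
(0.59, -0.358, 0.2) -> [ 0.3168  0.0132 -0.1992]
```

Emit:
move_arm([
  {"offset":[0.317,0.0,-0.199],"yaw":0,"jaw":255},
  {"offset":[0.317,0.0,-0.199],"yaw":0,"jaw":255},
  {"offset":[0.317,0.0,-0.199],"yaw":0,"jaw":255},
  {"offset":[0.317,0.0,-0.199],"yaw":0,"jaw":255},
  {"offset":[0.317,0.0,-0.199],"yaw":0,"jaw":255},
  {"offset":[0.317,0.0,-0.199],"yaw":0,"jaw":255},
  {"offset":[0.317,0.0,-0.199],"yaw":0,"jaw":255},
  {"offset":[0.317,0.0,-0.199],"yaw":0,"jaw":255},
  {"offset":[0.317,0.0,-0.199],"yaw":0,"jaw":255},
  {"offset":[0.317,0.0,-0.199],"yaw":0,"jaw":255},
])

```text
clock: 15.55
position: [0.588, -0.3679, 0.2109]
ee_rot: [-0.647, 0.267, -0.283, 0.656]
ft_force: [-1.2, -1.3, -0.8]
grip_width: -0.003
```

```bash
python3 - <<'E'
from h import *
p=cam('top','chk'); 
for n in('top','side'):
    p=cam(n,n+'_chk')
    for k,xy,z in [('w1',(.604,.095),.093),('w2',(.508,.009),.093),('s0',(.513,.098),.093),('s1',(.598,.004),.093),('call',(.59,-.358),.064)]: print(n,k,disc(p,xy,z,r=.035))
a=cv2.imread('pics/top_chk.png')[150:260,220:400]; b=cv2.imread('pics/side_chk.png')[150:350,220:440]
cv2.imwrite('pics/chk.png',np.hstack([cv2.resize(a,(390,240),interpolation=2),cv2.resize(b,(264,240),interpolation=2)]))
plan((.59,-.358,.09),(.59,-.358,.073))
E
```

```text
top w1 (array([0.6027, 0.0968, 0.6029, 0.0963, 0.093 , 0.0345, 0.034 ]), 174)
top w2 (array([0.5087, 0.0085, 0.5087, 0.0088, 0.093 , 0.035 , 0.033 ]), 183)
top s0 (array([0.5136, 0.0984, 0.5131, 0.0983, 0.0932, 0.0353, 0.0351]), 187)
top s1 (array([0.5974, 0.0037, 0.5975, 0.0038, 0.093 , 0.034 , 0.0339]), 178)
top call (array([ 0.5906, -0.3588,  0.5896, -0.3577,  0.0639,  0.0576,  0.0591]), 445)
side w1 (array([0.6039, 0.0927, 0.6034, 0.0898, 0.0923, 0.0322, 0.0364]), 67)
side w2 (array([0.5099, 0.0054, 0.5091, 0.0021, 0.0921, 0.035 , 0.0352]), 89)
side s0 (array([0.5138, 0.0945, 0.514 , 0.0912, 0.0921, 0.0332, 0.0354]), 73)
side s1 (array([ 0.5991,  0.0018,  0.5983, -0.0033,  0.0923,  0.0332,  0.0373]), 87)
side call (array([ 0.5915, -0.3612,  0.5902, -0.3649,  0.0633,  0.0582,  0.0608]), 535)
clock 15.7 pos [ 0.5899 -0.3578  0.2125] F [0.35 0.5  0.47] w -0.001 j1,7 [0.94 1.06]
tool y [ 0.028  0.006 -1.   ] jaw ang 44.8
(0.59, -0.358, 0.09) -> [-0.0017  0.1224 -0.0031]
(0.59, -0.358, 0.073) -> [-0.002   0.1394 -0.0035]
```

View pics/chk.png

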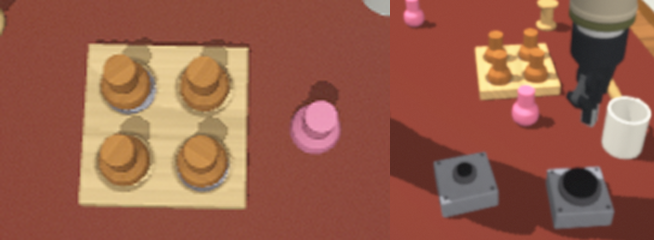

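All four feet stand in their wells with tops at 0.093, and the closed fingers are over the wide button on the far box. Pressing.

Emit:
move_arm([
  {"offset":[-0.002,0.04,-0.003],"yaw":0,"jaw":255},
  {"offset":[-0.002,0.08,-0.003],"yaw":0,"jaw":255},
  {"offset":[-0.002,0.11,-0.003],"yaw":0,"jaw":255},
  {"offset":[-0.002,0.123,-0.003],"yaw":0,"jaw":255},
  {"offset":[-0.002,0.123,-0.003],"yaw":0,"jaw":255},
  {"offset":[-0.002,0.123,-0.003],"yaw":0,"jaw":255},
])

```text
clock: 16.2
position: [0.5905, -0.3569, 0.0907]
ee_rot: [-0.647, 0.263, -0.28, 0.659]
ft_force: [0.0, 0.3, 1.2]
grip_width: 0.001
```

Emit:
move_arm([
  {"offset":[0,0.004,0],"yaw":0,"jaw":255},
  {"offset":[0,0.008,0],"yaw":0,"jaw":255},
  {"offset":[0,0.012,0],"yaw":0,"jaw":255},
  {"offset":[0,0.015,0],"yaw":0,"jaw":255},
  {"offset":[0,0.016,0],"yaw":0,"jaw":255},
])

```text
clock: 16.62
position: [0.5918, -0.3571, 0.0754]
ee_rot: [-0.647, 0.262, -0.28, 0.659]
ft_force: [1.9, -0.0, 3.0]
grip_width: -0.001
```

Emit:
move_arm([
  {"offset":[0,0.002,0],"yaw":0,"jaw":255},
  {"offset":[0,0.003,0],"yaw":0,"jaw":255},
  {"offset":[0,0.004,0],"yaw":0,"jaw":255},
  {"offset":[0,0.004,0],"yaw":0,"jaw":255},
])

```text
clock: 16.95
position: [0.592, -0.3572, 0.0731]
ee_rot: [-0.647, 0.262, -0.281, 0.659]
ft_force: [-4.9, 3.0, 15.7]
grip_width: 0.004
```

Emit:
move_arm([
  {"offset":[0,0.001,0],"yaw":0,"jaw":255},
  {"offset":[0,0.001,0],"yaw":0,"jaw":255},
])

```text
clock: 17.12
position: [0.5919, -0.3571, 0.0732]
ee_rot: [-0.647, 0.262, -0.281, 0.659]
ft_force: [-4.0, 1.8, 11.8]
grip_width: -0.007
```

```bash
python3 - <<'E'
from h import *
p=cam('side'); print(disc(p,(.59,-.358),.056,r=.03,tol=.012)); plan()
E
```

```text
(array([ 0.5901, -0.3595,  0.5868, -0.3655,  0.0552,  0.0585,  0.0561]), 393)
clock 17.17 pos [ 0.592  -0.3572  0.0732] F [-3.51  2.1  11.  ] w 0.003 j1,7 [0.92 1.01]
tool y [ 0.031  0.005 -1.   ] jaw ang 44.9
```

Emit:
move_arm([
  {"offset":[0,-0.02,0],"yaw":0,"jaw":255},
  {"offset":[0,-0.06,0],"yaw":0,"jaw":255},
  {"offset":[0,-0.1,0],"yaw":0,"jaw":255},
  {"offset":[0,-0.13,0],"yaw":0,"jaw":255},
  {"offset":[0,-0.13,0],"yaw":0,"jaw":255},
  {"offset":[0,-0.13,0],"yaw":0,"jaw":255},
])

```text
clock: 17.67
position: [0.5885, -0.3581, 0.205]
ee_rot: [-0.647, 0.261, -0.282, 0.658]
ft_force: [0.0, -0.4, -1.6]
grip_width: 0.001
```

```bash
python3 - <<'E'
from h import *
for n in('top','side'):
    p=cam(n)
    for k,xy,z in [('w1',(.604,.095),.093),('w2',(.508,.009),.093),('s0',(.513,.098),.093),('s1',(.598,.004),.093),('call',(.59,-.358),.064),('lamp',(.397,-.295),.062)]: print(n,k,disc(p,xy,z,r=.03))
plan()
E
```

```text
top w1 (array([0.6032, 0.0968, 0.6029, 0.0963, 0.0933, 0.0341, 0.0339]), 174)
top w2 (array([0.509 , 0.0086, 0.5089, 0.0089, 0.0931, 0.0338, 0.033 ]), 182)
top s0 (array([0.5139, 0.0987, 0.5134, 0.0984, 0.0931, 0.0359, 0.0352]), 183)
top s1 (array([0.5977, 0.0037, 0.5977, 0.0038, 0.093 , 0.0345, 0.0338]), 176)
top call (array([ 0.5902, -0.3582,  0.5895, -0.3576,  0.064 ,  0.0568,  0.0572]), 438)
top lamp (array([ 0.3961, -0.2946,  0.3966, -0.2942,  0.0617,  0.0259,  0.0263]), 110)
side w1 (array([0.6041, 0.0928, 0.6032, 0.09  , 0.0923, 0.0328, 0.0376]), 64)
side w2 (array([0.5094, 0.0062, 0.5092, 0.0023, 0.0923, 0.0345, 0.0342]), 88)
side s0 (array([0.5136, 0.0961, 0.5139, 0.0911, 0.0921, 0.0333, 0.0364]), 74)
side s1 (array([ 5.992e-01, -1.000e-04,  5.986e-01, -2.900e-03,  9.220e-02,
        3.380e-02,  3.800e-02]), 85)
side call (array([ 0.5905, -0.3598,  0.5897, -0.3618,  0.0635,  0.0562,  0.0541]), 469)
side lamp (array([ 0.3981, -0.2971,  0.3977, -0.3003,  0.061 ,  0.026 ,  0.0284]), 115)
clock 17.77 pos [ 0.5873 -0.3577  0.2018] F [-0.19 -0.34 -0.43] w -0.001 j1,7 [0.95 1.06]
tool y [ 0.029  0.005 -1.   ] jaw ang 44.9
```

The button went fully down (top at 0.055) and is back up at 0.064. Everything else is in place, so I'm handing in.

```bash
python3 -c "from workcell import manip; print(manip.hand_in())"
```

```text
the job is handed in; nothing more can be done
None
```

I put foot_a in the far-left empty well and foot_b in the near-right one, released both, then pressed the wide button fully and let it come back up. I handed the job in at about 17.8 s on the robot's clock; no verdict was reported.

- **Feet:** in the last depth check all four feet had their tops at 0.092–0.093 m, which means they are down on the well floors. The two placed feet were about 2 mm from their estimated well centres. The two feet already in the carrier had not moved measurably.
- **Buttons:** the wide button's top read 0.055 m while held down, with 11–16 N on the tool, and 0.064 m after release. The small button read 0.061–0.062 m throughout, so it was not pressed.
- **Disagreement:** the side camera read y 2–4 mm lower than the top camera throughout, so I worked in the top camera's frame.
- **Tool tilt:** the tool leaned up to about 0.03 rad while moving. The feet's tilt after release was judged only from their level tops.
- **Not re-measured:** I never went near the mug, hammer, spool or the pink look-alikes, but did not measure them again at the end.

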